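Index the filter turret and set its retaining screw

TASK

Turn the filter turret so that the third open port, counting clockwise (seen from above) from the blanked-off station, clicks into place under the lens. Then run the wing screw beside it down clockwise until it bottoms, back it off a quarter turn, and let go. Do not bump the lens head, and leave the loose things around the turret where they are.

Things in the scene. Friction and masses are not known exactly. Their poses are not given: they have to be found in the camera images.
- module: The fixed turret unit standing on the plate, placed and yawed differently each time. Origin on the turret's axis at bench level; z up. A grey round base (radius 88, 30 high) carries the turret; a steel column (radius 11) stands at module (0, +125), and the wing screw at module (+55, -123) mm on a boss 30 high. The lens lies on the module's +y side of the turret.
- turret (a joint): Rotation of the turret disc, rad, growing counter-clockwise seen from above, endless; 0 (or any multiple of 2 pi) puts the wanted port under the lens. A sprung detent clicks at every multiple of pi/4, with its crest half way between clicks; crossing takes 2 to 4 N at a pin, and past the crest the disc, if pushed slowly, snaps on to the next click by itself.
- hub (a point): Centre of the turret disc's top face, 56 above the bench, z up. Aluminium disc of radius 76, 10 thick, with eight stations every 45 degrees at a radius of 45: seven open ports (dark holes of diameter 22 in dark rims) and one blanked-off station (plain metal plug, no hole). A low hub of radius 15 rises 7 above the face.
- pin (a point): Foot, on the disc's top face, of the pin next to the wanted port on its counter-clockwise side. Eight steel pins, diameter 8, stand 22 above the face (tops 78 above the bench) every 45 degrees at a radius of 66, half way between stations: at turret angle q, at module-frame angles q + 112.5 + 45 k degrees (counter-clockwise from module +x).
- port3 (a point): Centre of the wanted port, on the disc's top face, 45 mm from the axis: third station clockwise, seen from above, from the blanked-off one.
- blank (a point): Centre of the blanked-off station on the disc's top face, 45 mm from the axis.
- lens_axis (a point): The point on the lens's optical axis at the height of the disc's top face: module (0, +45, +56) mm. The port in use must lie here.
- lens_head: The fixed lens head (origin and axes equal to the module's): black ring light of radius 26, 92 to 112 above the bench, centred over the lens axis; black barrel of radius 16 above it; white arm 34 wide, 165 to 191 above the bench, from the barrel to the steel column. Not to be bumped.
- screw (a joint): Turn of the wing screw about its vertical axis, rad, growing clockwise (tightening) seen from above; a hard stop at 2.6 is the bottom; it stays where it is left (friction about 0.05 N m). At value s the wing lies along the module-frame angle -s (counter-clockwise from module +x). It does not rise or sink.
- screw_grip (a point): Middle of the wing, on the screw's axis, 56 above the bench. The steel wing is a flat bar 46 long, 10 thick and 22 high (45 to 67 above the bench), over a round collar of radius 14.
- tube: Spare lens tube standing loose on the plate, black and aluminium, radius 20, 150 tall, 0.3 kg. Origin at the centre of its underside. Bystander.
- tray: Small clear parts tray, 66 x 56 x 18, loose. Origin at the centre of its underside. Bystander.
- gauge: Steel setting block 50 x 36 x 24 with a round step (radius 14) on it to 36 high, loose, 0.35 kg. Origin at the centre of its underside. Bystander.

How it is judged:
By the outcome, as a careful person would: the job done as asked, in the order asked, and still so for the second after the job is handed in, with the robot touching nothing.
It also fails if it takes over 61 s, if anything falls off the work surface, if the arm or the gripper's body presses on something with over 40 N, if the wrist force passes 120 N, or if a joint passes its speed limit or range.

ROBOT

A 6-joint arm with a two-finger parallel gripper is mounted at the origin on the work surface. World frame = base frame: x ahead of the robot, y to its left, z up, the work surface at z = 0. Lengths are in m, angles in rad, forces in N, time in s.
With the tool pointing down it reaches from about 0.35 to 0.975 m from the base axis. Payload 4.9 kg.
Tool frame: the origin (TCP) lies on the centre line of the jaws, within the pads' length; the fingertips stand 11 mm ahead of it and the grasp point (between the pads) lies 8 mm behind it (manip.finger_overhang is the distance from the TCP to the fingertips, in m); y points along the fingers, z is the direction in which the jaws open and shut, and the axes are right-handed (so a half turn about y gives the same grasp; the last joint's range is limited). The gripper opens to 85 mm and grips with 20 to 120 N. Pads are 22 mm wide; open, the fingers measure 114 mm over their backs; the gripper's body (76 mm by 85 mm) begins 54 mm behind the grasp point. The pads swing forward as they close: fully open they stand 13 mm farther back than shut.
Start: joints at [-1.246, 0.053, 1.613, -0, 1.476, -0.119], TCP at [0.268, -0.564, 0.242] pointing down, gripper open.
Joint ranges: [-3.01, 3.01], [-1.01, 2.22], [0.06, 2.58], [-1.02, 4.17], [0.09, 2.62], [-3.14, 3.14]. Speed limits (rad/s): [2.57, 2.57, 3.14, 3.14, 3.14, 3.14].

INTERFACE

Orientations are given as a unit quaternion [w, x, y, z].
In Python, from plant import readout, cams, workorder, manip gives the robot as it stands.
- The arm moves only by the tool play_rows, never from a script. Its arguments are lists of equal length, an entry for each row: "slide": the shift along the tool's x, y, z in cm, a list of three; "yaw": the turn about the tool's y in degrees; "grip": the closure, from -1 (fully open) to 1 (shut), so that 0 is half open. In form: {"slide": [[x, y, z], ...], "yaw": [yaw, ...], "grip": [grip, ...]}. A call has 1 to 12 rows; each row shifts and turns the commanded pose from where the row before left it, along the tool's axes as they then stand; what a row does not reach is not made up. A row lasts 1/10 s, in which the tool goes at most 50 mm and 8.59 degrees, less where a joint would pass 70% of its speed; a pose out of reach is approached as far as the arm can. A call with a gripper value outside its range is refused whole. The fingers move at their own pace and stop on an object; the grip force is fixed at half the most. Time passes only in rows, so rows that do not move let the fingers close. It gives the time, the measured TCP pose, the force and the opening at its end, in the units of the state.
- readout.state(): the state, without advancing time (a new reading comes with each control period).
- cams.grab_frame(name): name is "side" or "top" or "wrist"; returns a dict with "image" (400x640x3 uint8, red, green, blue), "mtx" (3x3 intrinsics, pixels), "R" (3x3) and "t" (3): a world point X has camera coordinates R X + t; the wrist camera has in their place "mount" (4x4, takes a point from camera to tool coordinates, whose origin is the TCP and whose axes are the tool frame's). Camera axes: x right, y down, z forward; pixel columns grow to the right and rows downward; lengths in m; the calibration is good to about 2 mm. A picture is of the moment at which its call begins: read the wrist's pose just before it. There is no depth.
- workorder.job_done(): hands the job in, once; it reports no verdict.
The state is a dict: "time": time; "joint_pos": joint angles; "joint_vel": joint speeds; "joint_efforts": joint torques, N m; "tool_pos": TCP position; "tool_rot": TCP orientation; "contact_force": force on the tool from outside, world axes, zero at the start; "ft_torque": the same for the moment, N m; "gripper_width": opening from 0.0 (shut) to 1.0 (fully open).
Only numpy, scipy, OpenCV 4.12 (cv2) and the standard library are available. Lean on these libraries where they do the work, as an engineer would, in place of code of your own. Each camera call takes 0.05 s, during which the arm holds its last target.

## Working session

There is one attempt and no reset: what is moved stays moved. The work goes in short steps, Python scripts to look and compute and a tool call to move; the robot and the scene stay as the last step left them, time stands still between calls to the robot, and variables do not carry over. Pictures are saved under pics/ and viewed, and the job is handed in when it is done.

Besides the shell and the picture viewer there is one more tool, called after ">>>" in YAML: its name, and indented under it one key for each argument. play_rows: Moves the arm, as the interface text tells. Its arguments: {"type":"object","properties":{"slide":{"type":"array","items":{"type":"array","items":{"type":"number"}}},"yaw":{"type":"array","items":{"type":"number"}},"grip":{"type":"array","items":{"type":"number"}}},"required":["slide","yaw","grip"]}

```bash
ls; mkdir -p pics
python3 - <<'E'
from plant import readout, cams, workorder, manip
import cv2,numpy as np
s=readout.state(); print({k:np.round(v,3) for k,v in s.items()})
print(manip.finger_overhang,[a for a in dir(manip) if a[0]!='_'])
for n in ["side","top","wrist"]:
    f=cams.grab_frame(n); cv2.imwrite(f"pics/{n}0.png",f["image"][:,:,::-1])
    print(n,{k:np.round(f[k],3).tolist() for k in f if k!="image"})
E
```

```text
pics
{'time': np.float64(0.0), 'joint_pos': array([-1.246,  0.053,  1.614, -0.   ,  1.476, -0.119]), 'joint_vel': array([ 0.   , -0.001,  0.   ,  0.001,  0.001,  0.   ]), 'joint_efforts': array([ 1.0000e-03, -3.9368e+01, -3.7018e+01, -0.0000e+00,  7.0000e-03,
        0.0000e+00]), 'tool_pos': array([ 0.268, -0.564,  0.241]), 'tool_rot': array([ 0.156, -0.156,  0.69 , -0.689]), 'contact_force': array([-0.01 ,  0.263, -0.103]), 'ft_torque': array([-0.014, -0.026, -0.007]), 'gripper_width': np.float64(0.999)}
0.011 ['IKError', 'finger_overhang']
side {'mtx': [[379.802, 0.0, 321.635], [0.0, 379.802, 197.859], [0.0, 0.0, 1.0]], 'R': [[-0.791, -0.612, -0.001], [-0.334, 0.434, -0.837], [0.512, -0.661, -0.548]], 't': [0.454, 0.221, 0.494]}
top {'mtx': [[423.548, 0.0, 321.176], [0.0, 423.548, 202.305], [0.0, 0.0, 1.0]], 'R': [[0.011, -1.0, -0.024], [-0.985, -0.006, -0.172], [0.172, 0.026, -0.985]], 't': [0.027, 0.56, 0.786]}
wrist {'mtx': [[293.67, 0.0, 316.349], [0.0, 293.67, 197.619], [0.0, 0.0, 1.0]], 'mount': [[0.001, 0.95, 0.312, -0.081], [-0.0, -0.312, 0.95, -0.132], [1.0, -0.001, 0.0, 0.0], [0.0, 0.0, 0.0, 1.0]]}
```

View pics/top0.png

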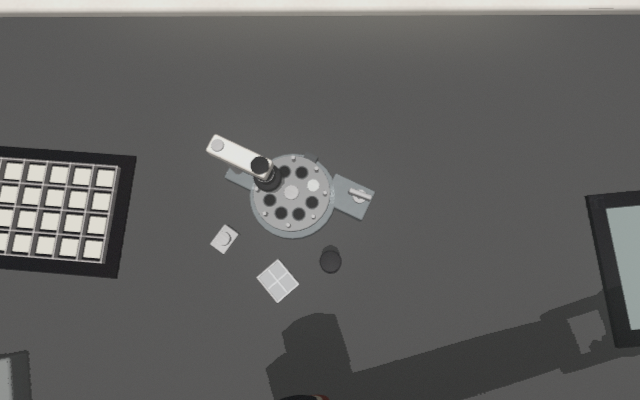

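View pics/side0.png

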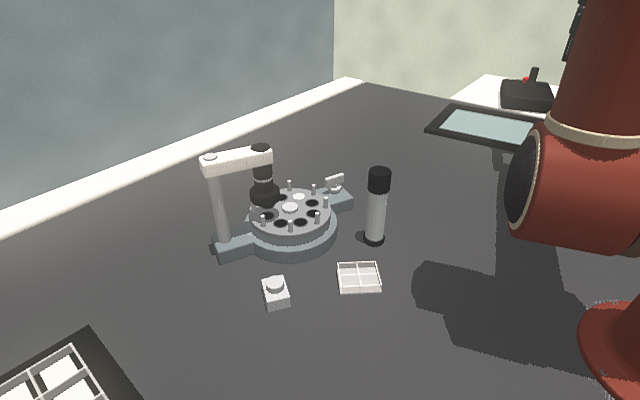

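View pics/wrist0.png

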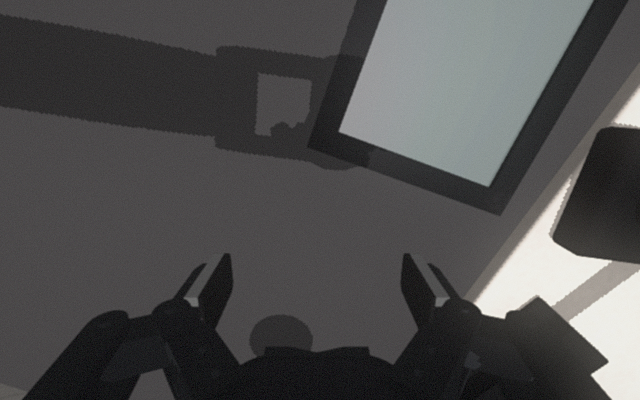

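The top view shows the turret near (291,192), the arm and lens toward (217,145)-(266,180), the blank near (313,185) and the wing near (359,195). The tube, tray and gauge are below the turret. I'll enlarge it and measure.

```bash
cat > h.py <<'E'
import numpy as np,cv2
from plant import readout,cams
def ray(f,uv,z):
    R,t,K=np.array(f["R"]),np.array(f["t"]),np.array(f["mtx"])
    d=R.T@np.linalg.inv(K)@np.array([uv[0],uv[1],1.]); c=-R.T@t
    return c+d*(z-c[2])/d[2]
def proj(f,X):
    p=np.array(f["mtx"])@(np.array(f["R"])@np.array(X)+f["t"]); return p[:2]/p[2]
E
python3 - <<'E'
from h import *
f=cams.grab_frame("top")
im=f["image"][:,:,::-1]
c=cv2.resize(im[120:300,200:390],None,fx=4,fy=4,interpolation=cv2.INTER_CUBIC)[:600]
cv2.imwrite("pics/topz.png",c[:, :])
np.save("top.npy",im)
f=cams.grab_frame("side"); im=f["image"][:,:,::-1]
cv2.imwrite("pics/sidez.png",cv2.resize(im[135:280,195:395],None,fx=4,fy=4,interpolation=cv2.INTER_CUBIC))
E
```

```text
(no output)
```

View pics/topz.png

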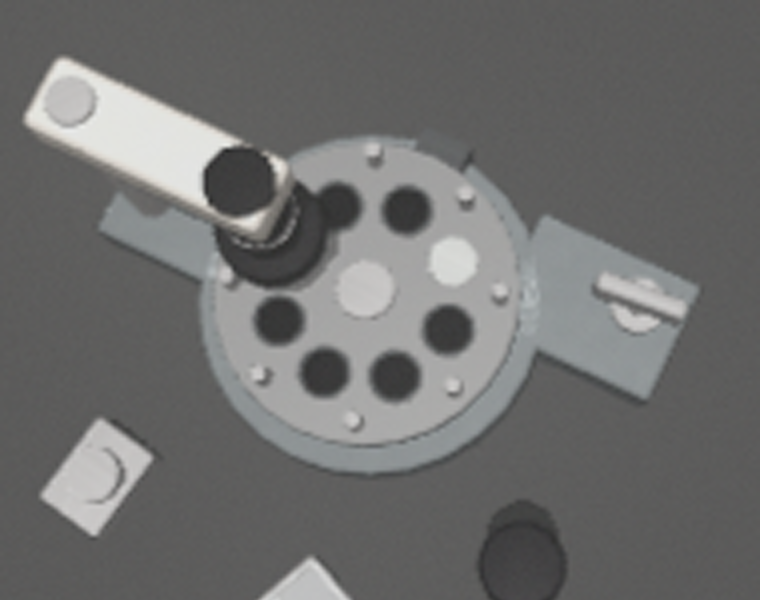

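View pics/sidez.png

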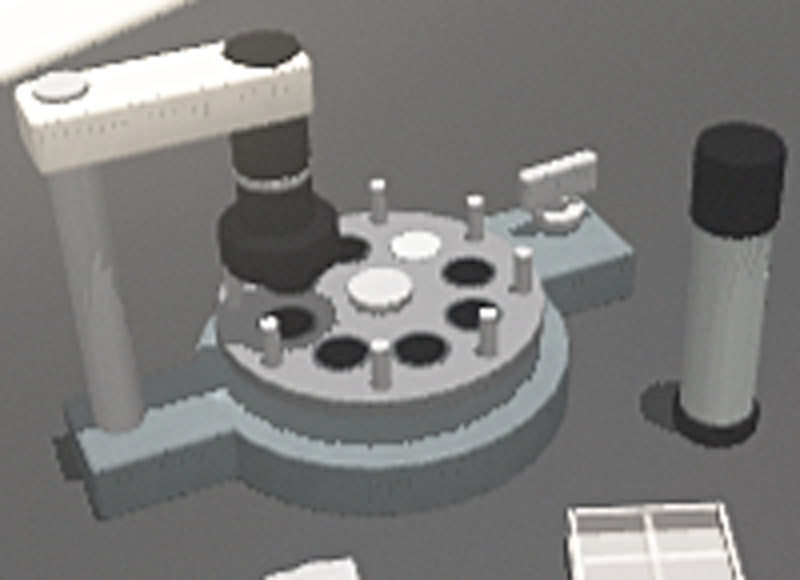

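```bash
cat > m.py <<'E'
from h import *
f=cams.grab_frame("top")
g0=f["image"][120:300,200:390].astype(np.float32)
g=cv2.cvtColor(cv2.resize(g0,None,fx=4,fy=4,interpolation=cv2.INTER_CUBIC),cv2.COLOR_RGB2GRAY)
U=lambda p:((p[0]+.5)/4-.5+200,(p[1]+.5)/4-.5+120)
def blob(p,r,dark):
    x,y=p; s=g[y-r:y+r+1,x-r:x+r+1]
    lo,hi=np.percentile(s,3),np.percentile(s,97); m=(s<(lo+hi)/2) if dark else (s>(lo+hi)/2)
    n,l,st,ce=cv2.connectedComponentsWithStats(m.astype(np.uint8)); 
    k=1+np.argmax(st[1:,4]); return (x-r+ce[k][0],y-r+ce[k][1]),st[k,4]
if __name__=="__main__":
    P={}
    for nm,p,r,dk,z in [("hub",(365,289),40,0,.063),("blank",(453,261),32,0,.056),("pa",(448,329),32,1,.056),("pb",(394,376),32,1,.056),("pc",(325,372),32,1,.056),("pd",(278,321),30,1,.056),("pg",(407,210),32,1,.056),("col",(70,101),34,0,.191),("barrel",(238,180),45,1,.191)]:
        c,a=blob(p,r,dk); X=ray(f,U(c),z); P[nm]=X; print(nm,np.round(c,1),a,np.round(X*1e3,1))
    h=P["hub"][:2]
    for k in P: 
        d=P[k][:2]-h; print(k,"r %.1f ang %.1f"%(1e3*np.hypot(*d),np.degrees(np.arctan2(d[1],d[0]))))
    for p in [(375,150),(466,194),(501,290),(454,382),(353,419),(260,372),(228,278)]:
        d=ray(f,U(p),.078)[:2]-h; print("pin r %.1f ang %.1f"%(1e3*np.hypot(*d),np.degrees(np.arctan2(d[1],d[0]))))
    for p in [(600,280),(684,310),(642,295)]: print("wing",np.round(1e3*ray(f,U(p),.067),1))
    print("collar",np.round(1e3*ray(f,U((638,309)),.04),1))
    a,b=ray(f,U((600,280)),.067),ray(f,U((684,310)),.067); print("wing ang",np.degrees(np.arctan2(*(b-a)[1::-1])),np.linalg.norm(b-a))
    t=ray(f,U((522,566)),.15);print("tube",t*1e3); print("gauge",1e3*ray(f,U((97,477)),.03))
E
python3 m.py
```

```text
hub [364.6 287.7] 2592 [578.6  91.1  63. ]
blank [452.5 260.7] 1779 [593.8  48.7  56. ]
pa [447.6 329.5] 1982 [559.4  50.7  56. ]
pb [394.6 376. ] 2012 [536.2  76.1  56. ]
pc [324. 372.] 1982 [538.  110.7  56. ]
pd [278.6 320.2] 1942 [563.5 133.7  56. ]
pg [406.2 210. ] 1880 [619.3  72.   56. ]
col [ 70.9 102.6] 4318 [631.5 203.7 191. ]
barrel [246.1 179.3] 5548 [598.6 128.7 191. ]
hub r 0.0 ang 0.0
blank r 45.0 ang -70.3
pa r 44.7 ang -115.4
pb r 44.9 ang -160.6
pc r 45.1 ang 154.2
pd r 45.2 ang 109.5
pg r 45.0 ang -25.1
col r 124.5 ang 64.8
barrel r 42.6 ang 61.9
pin r 65.3 ang -4.4
pin r 65.8 ang -48.7
pin r 66.9 ang -93.2
pin r 65.9 ang -137.0
pin r 66.2 ang 177.8
pin r 64.7 ang 133.0
pin r 64.3 ang 88.8
wing [582.2 -23.3  67. ]
wing [567.7 -63.7  67. ]
wing [575.  -43.5  67. ]
collar [573.2 -43.3  40. ]
wing ang -109.76844673044307 0.042913018000339885
tube [441.90697345  13.15512694 150.        ]
gauge [488.03951785 226.07864388  30.        ]
```

The measurements agree with the given sizes: stations at a radius of 45, pins at about 66, column at 124.5, and the screw 1 mm from its expected spot. Module yaw is about -25.3°. The wanted port sits at 154.5°, so it needs 90° clockwise to reach the lens at 64.7°. I'll plan the tool yaw next.

```bash
cat >> h.py <<'E'
from scipy.spatial.transform import Rotation as Ro
def tool(s=None):
    s=s or readout.state(); q=s["tool_rot"]; return np.array(s["tool_pos"]),Ro.from_quat([q[1],q[2],q[3],q[0]]).as_matrix()
HUB=np.array([.5786,.0911]); PSI=-25.4
def report():
    s=readout.state(); p,R=tool(s); d=p[:2]-HUB
    print("t %.2f tcp %s polar r %.1f ang %.1f xdir %.2f j6 %.2f F %s T %s w %.3f tilt %.4f"%(s["time"],np.round(p*1e3,1),1e3*np.hypot(*d),np.degrees(np.arctan2(d[1],d[0])),np.degrees(np.arctan2(R[1,0],R[0,0])),s["joint_pos"][5],np.round(s["contact_force"],1),np.round(s["ft_torque"],2),s["gripper_width"],R[2,1]))
def to(X,xd):
    "needed yaw then slide (cm) after/before yaw, for target X and x-axis heading xd (deg)"
    p,R=tool(); cur=np.degrees(np.arctan2(R[1,0],R[0,0])); dy=-((xd-cur+180)%360-180)
    print("slide now cm",np.round(R.T@(np.array(X)-p)*100,2),"yaw",round(dy,2))
E
python3 - <<'E'
from h import *
report(); p,R=tool(); print(np.round(R,3),readout.state()["joint_pos"])
a=np.radians(-25.3); X=np.r_[HUB+.066*np.array([np.cos(a),np.sin(a)]),.2]; print(X)
to(X,-115.3); to(X,64.7)
E
```

```text
t 0.30 tcp [ 268.3 -564.2  241.9] polar r 725.1 ang -115.3 xdir -154.57 j6 -0.12 F [-0.1 -0.8 -0.7] T [ 0.03  0.07 -0.01] w 1.001 tilt -1.0000
[[-0.903 -0.     0.429]
 [-0.429  0.001 -0.903]
 [-0.    -1.    -0.001]] [-1.24598210e+00  5.29517406e-02  1.61339043e+00 -7.96127822e-06
  1.47601432e+00 -1.18998237e-01]
[0.63826945 0.06289438 0.2       ]
slide now cm [-60.34   4.22 -40.75] yaw -39.27
slide now cm [-60.34   4.22 -40.75] yaw 140.73
```

Run:
```python
from h import *
a=np.radians(-70.3); X=np.r_[HUB+.066*np.array([np.cos(a),np.sin(a)]),.2]; print(X)
to(X,-160.3)
```

```text
[0.60084829 0.02896294 0.2       ]
slide now cm [-55.5    4.22 -39.29] yaw 5.73
```

>>> play_rows:
  slide:
    - [-3.2,0,-2.3]
    - [-3.2,0,-2.3]
    - [-3.2,0,-2.3]
    - [-3.2,0,-2.3]
    - [-3.2,0,-2.3]
    - [-3.2,0,-2.3]
    - [-3.2,0,-2.3]
    - [-3.2,0,-2.3]
    - [-3.2,0,-2.3]
    - [-3.2,0,-2.3]
    - [-3.2,0,-2.3]
    - [-3.2,0,-2.3]
  yaw: [0,0,0,0,0,0,0,0,0,0,0,0]
  grip: [1,1,1,1,1,1,1,1,1,1,1,1]

```text
time: 1.5
tool_pos: [0.4972, -0.1487, 0.2425]
tool_rot: [-0.156, 0.156, -0.69, 0.69]
contact_force: [1.0, -0.6, 0.7]
gripper_width: 0.001
```

Run:
```python
from h import *
report()
a=np.radians(-70.3); X=np.r_[HUB+.066*np.array([np.cos(a),np.sin(a)]),.2]
to(X,-160.3)
```

```text
t 1.50 tcp [ 497.2 -148.7  242.5] polar r 253.3 ang -108.8 xdir -154.57 j6 0.69 F [ 1.  -0.6  0.7] T [-0.02 -0.02 -0.02] w 0.001 tilt -1.0000
slide now cm [-16.99   4.25 -11.6 ] yaw 5.73
```

>>> play_rows:
  slide:
    - [-3.4,0,-2.32]
    - [-3.4,0,-2.32]
    - [-3.4,0,-2.32]
    - [-3.4,0,-2.32]
    - [-3.4,0,-2.32]
    - [0,2,0]
    - [0,2,0]
    - [0,0,0]
  yaw: [0,0,0,0,0,5.7,0,0]
  grip: [1,1,1,1,1,1,1,1]

```text
time: 2.3
tool_pos: [0.5984, 0.0281, 0.1985]
tool_rot: [0.119, -0.124, 0.697, -0.696]
contact_force: [-0.3, 0.5, -1.1]
gripper_width: 0.002
```

Run:
```python
from h import *
report()
a=np.radians(-70.3); X=np.r_[HUB+.066*np.array([np.cos(a),np.sin(a)]),.072]
to(X,-160.3)
p,R=tool();f=cams.grab_frame("wrist"); im=f["image"][:,:,::-1].copy(); M=np.array(f["mount"])
def pw(X):
    x=R.T@(np.array(X)-p); c=np.linalg.inv(M)@np.r_[x,1]; q=np.array(f["mtx"])@c[:3]; return q[:2]/q[2]
for k in range(8):
    b=np.radians(-92.8+45*k); print(k,pw(np.r_[HUB+.066*np.array([np.cos(b),np.sin(b)]),.078]).round())
cv2.imwrite("pics/w1.png",im)
im=cams.grab_frame("side")["image"][:,:,::-1]
cv2.imwrite("pics/s1.png",cv2.resize(im[85:285,175:415],None,fx=3,fy=3))
```

```text
t 2.30 tcp [598.4  28.1 198.5] polar r 66.1 ang -72.5 xdir -160.22 j6 1.15 F [-0.3  0.5 -1.1] T [-0.01  0.04  0.  ] w 0.002 tilt -1.0000
slide now cm [-0.34 12.65  0.03] yaw 0.08
0 [311. 218.]
1 [311. 164.]
2 [268. 122.]
3 [207. 122.]
4 [171. 164.]
5 [180. 218.]
6 [222. 252.]
7 [274. 252.]
```

View pics/w1.png

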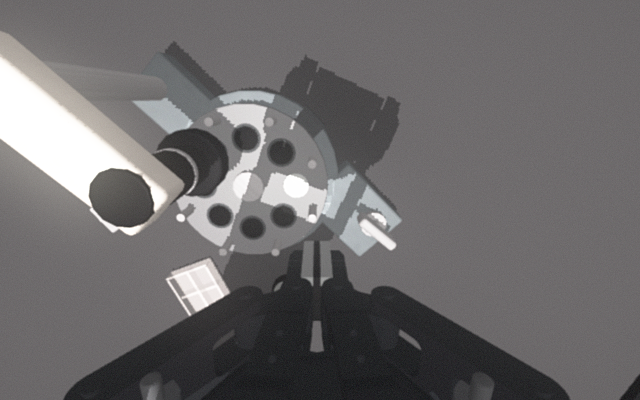

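View pics/s1.png

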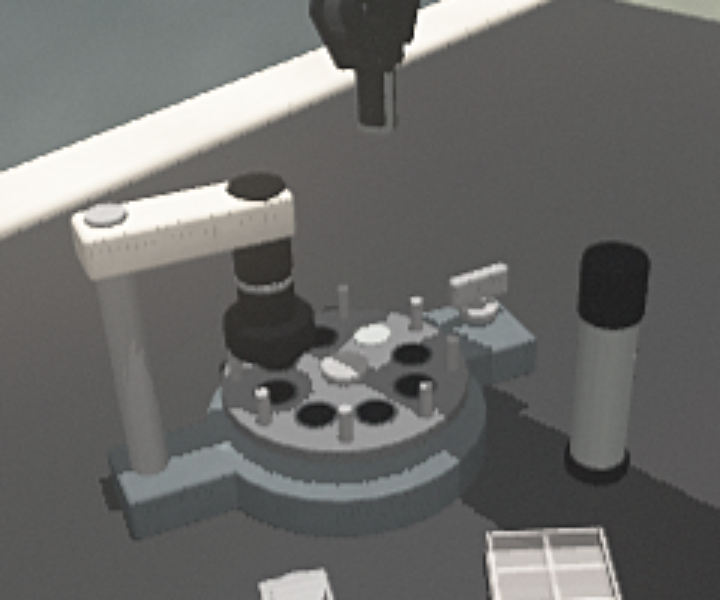

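The wrist view matches the predicted pin pixels: (311,218), (311,164) and (274,252). The side view shows the gripper clear of the lens head. Descending between the two pins.

>>> play_rows:
  slide:
    - [-0.3,2.5,0]
    - [0,2.5,0]
    - [0,2.5,0]
    - [0,2,0]
    - [0,2,0]
    - [0,1.2,0]
    - [0,0,0]
    - [0,0,0]
  yaw: [0,0,0,0,0,0,0,0]
  grip: [1,1,1,1,1,1,1,1]

```text
time: 3.2
tool_pos: [0.6041, 0.0283, 0.0766]
tool_rot: [-0.122, 0.12, -0.697, 0.697]
contact_force: [-0.0, 0.5, 0.2]
gripper_width: 0.003
```

Run:
```python
from h import *
report()
im=cams.grab_frame("side")["image"][:,:,::-1]
cv2.imwrite("pics/s2.png",cv2.resize(im[85:285,175:415],None,fx=3,fy=3))
```

```text
t 3.20 tcp [604.1  28.3  76.6] polar r 67.8 ang -68.0 xdir -160.29 j6 1.15 F [-0.   0.5  0.2] T [ 0.03 -0.05 -0.03] w 0.003 tilt -1.0000
```

View pics/s2.png

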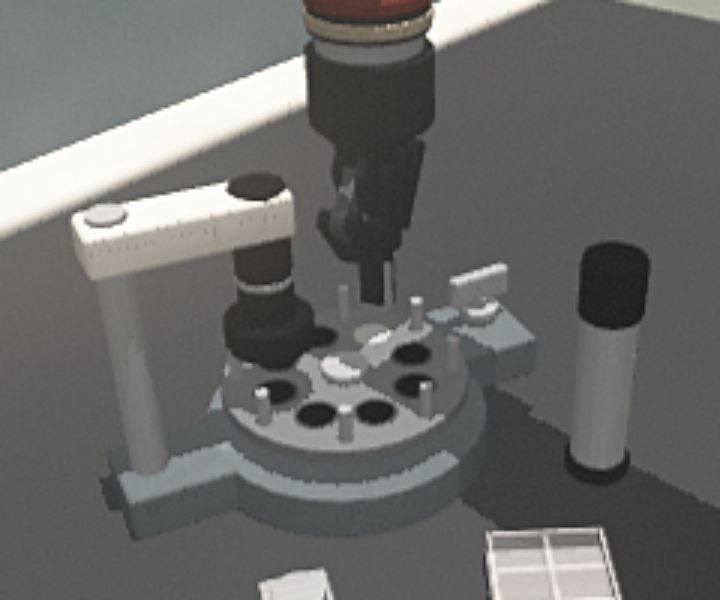

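>>> play_rows:
  slide:
    - [0,0.3,0]
    - [0.23,0,0]
    - [0.23,0,0]
    - [0.23,0,0]
    - [0.23,0,0]
    - [0.23,0,0]
    - [0.23,0,0]
    - [0.23,0,0]
    - [0.23,0,0]
  yaw: [1,2,2,2,2,2,2,2,2]
  grip: [1,1,1,1,1,1,1,1,1]

```text
time: 4.15
tool_pos: [0.5861, 0.0246, 0.0734]
tool_rot: [-0.017, 0.015, -0.707, 0.707]
contact_force: [1.2, -0.4, -1.0]
gripper_width: 0.0
```

Run:
```python
from h import *
for i in range(3): report()
im=cams.grab_frame("side")["image"][:,:,::-1]
report()
cv2.imwrite("pics/s3.png",cv2.resize(im[85:285,175:415],None,fx=3,fy=3))
```

```text
t 4.15 tcp [586.1  24.6  73.4] polar r 66.9 ang -83.6 xdir -177.39 j6 1.44 F [ 1.2 -0.4 -1. ] T [-0.12 -0.19  0.01] w 0.000 tilt -1.0000
t 4.15 tcp [586.1  24.6  73.4] polar r 66.9 ang -83.6 xdir -177.39 j6 1.44 F [ 1.2 -0.4 -1. ] T [-0.12 -0.19  0.01] w 0.000 tilt -1.0000
t 4.15 tcp [586.1  24.6  73.4] polar r 66.9 ang -83.6 xdir -177.39 j6 1.44 F [ 1.2 -0.4 -1. ] T [-0.12 -0.19  0.01] w 0.000 tilt -1.0000
t 4.20 tcp [585.8  24.6  73.3] polar r 66.9 ang -83.8 xdir -177.44 j6 1.44 F [ 0.3 -0.3  0.5] T [-0.01 -0.13 -0.03] w 0.002 tilt -1.0000
```

View pics/s3.png

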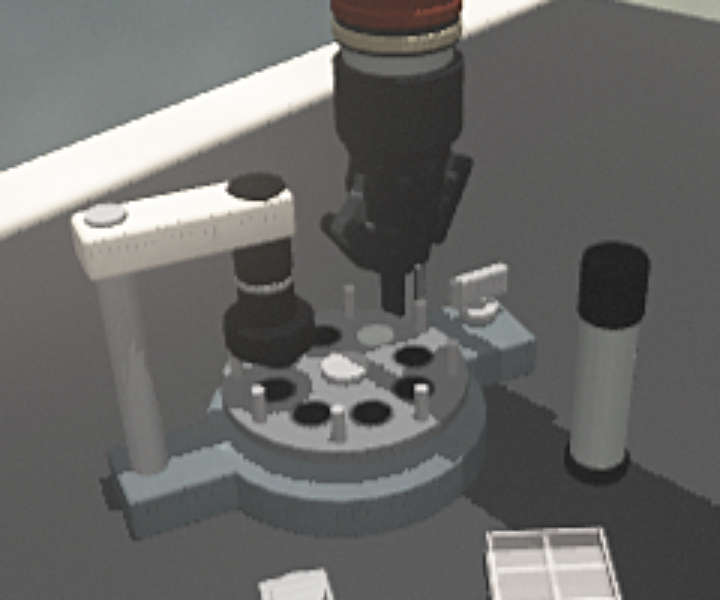

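>>> play_rows:
  slide:
    - [0.23,0,0]
    - [0.23,0,0]
    - [0.23,0,0]
    - [0.23,0,0]
    - [0.23,0,0]
    - [0.23,0,0]
    - [0.23,0,0]
    - [0.23,0,0]
    - [0.23,0,0]
    - [0.23,0,0]
    - [0.23,0,0]
    - [0.23,0,0]
  yaw: [2,2,2,2,2,2,2,2,2,2,2,2]
  grip: [1,1,1,1,1,1,1,1,1,1,1,1]

```text
time: 5.4
tool_pos: [0.5582, 0.0288, 0.0729]
tool_rot: [-0.131, 0.131, 0.695, -0.695]
contact_force: [0.4, 0.2, -0.6]
gripper_width: -0.003
```

Run:
```python
from h import *
report()
im=cams.grab_frame("side")["image"][:,:,::-1]
report()
cv2.imwrite("pics/s4.png",cv2.resize(im[85:285,175:415],None,fx=3,fy=3))
im=cams.grab_frame("top")["image"][:,:,::-1]
cv2.imwrite("pics/t4.png",cv2.resize(im[120:270,200:390],None,fx=4,fy=4))
```

```text
t 5.40 tcp [558.2  28.8  72.9] polar r 65.6 ang -108.1 xdir 158.65 j6 1.86 F [ 0.4  0.2 -0.6] T [ 0.02  0.01 -0.01] w -0.003 tilt -1.0000
t 5.45 tcp [558.1  28.9  72.8] polar r 65.5 ang -108.3 xdir 158.61 j6 1.86 F [-0.1  0.4  0. ] T [ 0.01 -0.02 -0.02] w 0.001 tilt -1.0000
```

View pics/s4.png

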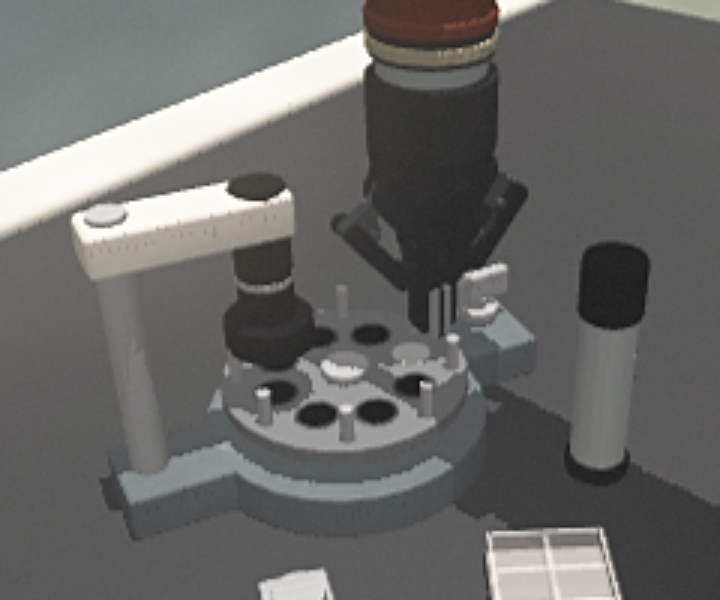

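View pics/t4.png

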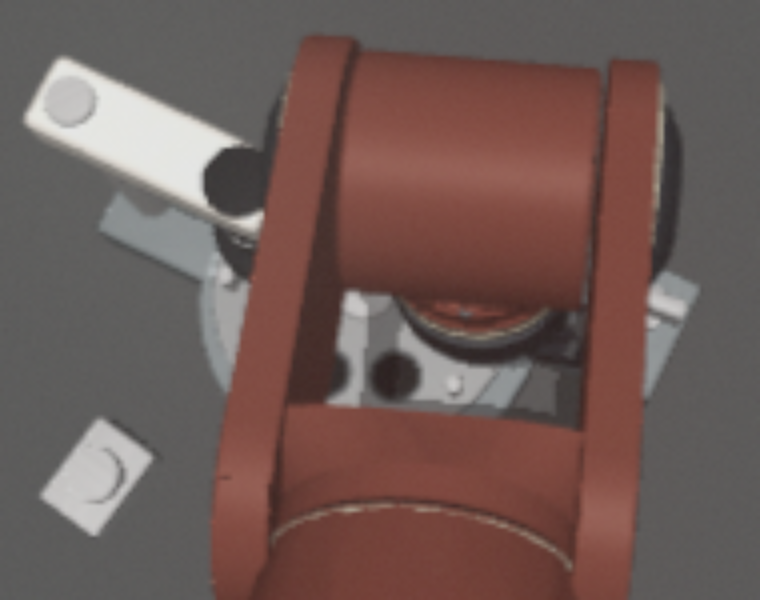

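The disc snapped one click: the blank moved from (375,335) to (412,353) in the side view. Continuing through the second click.

>>> play_rows:
  slide:
    - [0.23,0,0]
    - [0.23,0,0]
    - [0.23,0,0]
    - [0.23,0,0]
    - [0.23,0,0]
    - [0.23,0,0]
    - [0.23,0,0]
    - [0.23,0,0]
    - [0.23,0,0]
    - [0.23,0,0]
    - [0.23,0,0]
    - [0.23,0,0]
  yaw: [2,2,2,2,2,2,2,2,2,2,2,2]
  grip: [1,1,1,1,1,1,1,1,1,1,1,1]

```text
time: 6.7
tool_pos: [0.5356, 0.0428, 0.0729]
tool_rot: [0.272, -0.273, -0.652, 0.653]
contact_force: [0.7, -2.2, -0.9]
gripper_width: 0.005
```

Run:
```python
from h import *
report()
im=cams.grab_frame("side")["image"][:,:,::-1]
report()
cv2.imwrite("pics/s5.png",cv2.resize(im[85:285,175:415],None,fx=3,fy=3))
```

```text
t 6.70 tcp [535.6  42.8  72.9] polar r 64.7 ang -131.7 xdir 134.71 j6 2.30 F [ 0.7 -2.2 -0.9] T [-0.29 -0.05 -0.  ] w 0.005 tilt -1.0000
t 6.75 tcp [535.4  43.   72.9] polar r 64.6 ang -131.9 xdir 134.66 j6 2.30 F [ 1.2 -1.1 -0.7] T [-0.34 -0.15  0.  ] w -0.003 tilt -1.0000
```

View pics/s5.png

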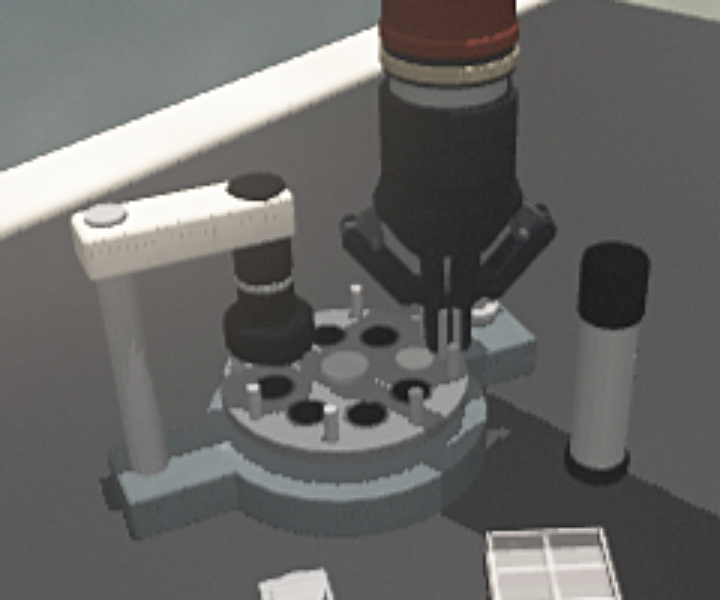

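>>> play_rows:
  slide:
    - [0.23,0,0]
    - [0.23,0,0]
    - [0.23,0,0]
    - [0.23,0,0]
    - [0.23,0,0]
    - [0.23,0,0]
    - [0.23,0,0]
    - [0.23,0,0]
    - [0.23,0,0]
    - [0.23,0,0]
    - [0.23,0,0]
    - [0.23,0,0]
  yaw: [2,2,2,2,2,2,2,2,2,2,2,2]
  grip: [1,1,1,1,1,1,1,1,1,1,1,1]

```text
time: 7.95
tool_pos: [0.5201, 0.0663, 0.0727]
tool_rot: [-0.402, 0.402, 0.582, -0.582]
contact_force: [-0.2, -0.8, -0.2]
gripper_width: -0.002
```

Run:
```python
from h import *
report()
im=cams.grab_frame("side")["image"][:,:,::-1]
report()
cv2.imwrite("pics/s6.png",cv2.resize(im[85:285,175:415],None,fx=3,fy=3))
```

```text
t 7.95 tcp [520.1  66.3  72.7] polar r 63.5 ang -157.0 xdir 110.72 j6 2.76 F [-0.2 -0.8 -0.2] T [-0.04  0.05  0.01] w -0.002 tilt -1.0000
t 8.00 tcp [520.   66.5  72.7] polar r 63.6 ang -157.2 xdir 110.68 j6 2.77 F [ 0.1  0.8 -0.4] T [0.   0.01 0.01] w 0.001 tilt -1.0000
```

View pics/s6.png

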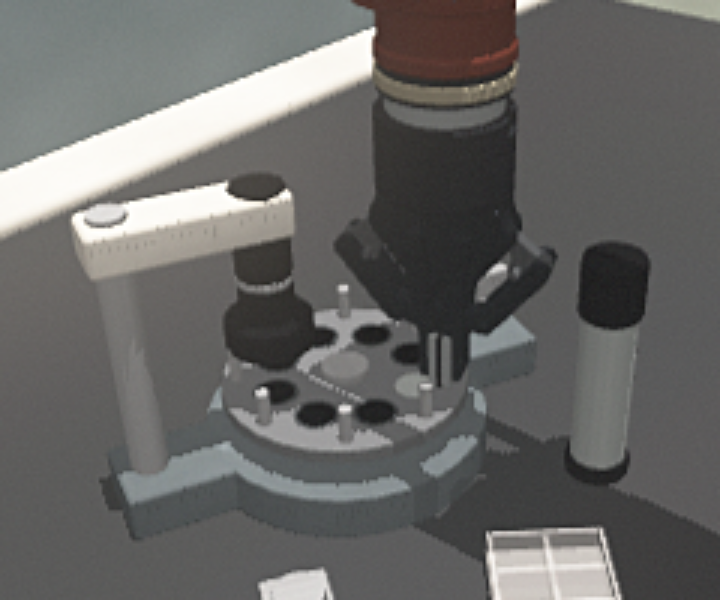

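Run:
```python
from h import *
f=cams.grab_frame("side")
for k,nm in enumerate(["lens(64.7)","19.7","-25.3","-70.3","-115.3","-160.3","154.7","109.7"]):
    b=np.radians(64.7-45*k); u=proj(f,np.r_[HUB+.045*np.array([np.cos(b),np.sin(b)]),.056]); print(nm,((u-[175,85])*3+1).round())
# measure dark blobs
g=cv2.cvtColor(cv2.resize(f["image"][85:285,175:415],None,fx=3,fy=3),cv2.COLOR_RGB2GRAY)
P,R=tool(); print(np.degrees(np.arctan2(*(P[:2]-HUB)[::-1])))
to([.5758,-.0436,.16],-109.8)
```

```text
lens(64.7) [274. 393.]
19.7 [277. 361.]
-25.3 [316. 338.]
-70.3 [370. 335.]
-115.3 [410. 355.]
-160.3 [413. 387.]
154.7 [374. 413.]
109.7 [314. 415.]
-157.07535454047581
slide now cm [-12.26  -8.73  -1.31] yaw -139.39
```

The port at (275,391) matches the projected lens point (274,393), and the blank at (412,385) matches -160°. So the third port is under the lens, and the force reads about zero. Lifting, then on to the screw.

>>> play_rows:
  slide:
    - [0,-2,0]
    - [0,-3,0]
    - [0,-3,0]
    - [0,-3,0]
    - [-2,0,0]
    - [-2.4,0,0]
    - [-2.4,0,0]
    - [-2.4,0,0]
    - [-2.4,0,0]
    - [-0.6,0,-1.3]
  yaw: [0,0,0,0,0,0,0,0,0,-8]
  grip: [1,1,1,1,1,1,1,1,0,0]

```text
time: 9.05
tool_pos: [0.5754, -0.0458, 0.1826]
tool_rot: [0.359, -0.36, -0.609, 0.609]
contact_force: [0.7, 0.8, -0.6]
gripper_width: 0.33
```

>>> play_rows:
  slide:
    - [0,0,0]
    - [0,0,0]
    - [0,0,0]
    - [0,0,0]
    - [0,0,0]
    - [0,0,0]
    - [0,0,0]
    - [0,0,0]
    - [0,0,0]
    - [0,0,0]
    - [0,0,0]
    - [0,0,0]
  yaw: [-8.5,-8.5,-8.5,-8.5,-8.5,-8.5,-8.5,-8.5,-8.5,-8.5,-8.5,-8.5]
  grip: [0,0,0,0,0,0,0,0,0,0,0,0]

```text
time: 10.25
tool_pos: [0.5752, -0.0435, 0.1825]
tool_rot: [-0.249, 0.249, -0.662, 0.662]
contact_force: [0.7, 0.4, -0.2]
gripper_width: 0.497
```

>>> play_rows:
  slide:
    - [0,0,0]
    - [0,0,0]
    - [0,0,0]
    - [0,0,0]
    - [0,0,0]
  yaw: [-8.5,-8.5,-8.5,-3.9,0]
  grip: [0,0,0,0,0]

```text
time: 10.75
tool_pos: [0.5752, -0.0435, 0.1825]
tool_rot: [-0.407, 0.406, -0.578, 0.579]
contact_force: [-0.3, 0.1, 0.9]
gripper_width: 0.499
```

Run:
```python
from h import *
report()
to([.5758,-.0436,.06],-109.8)
p,R=tool();f=cams.grab_frame("wrist"); im=f["image"][:,:,::-1].copy(); M=np.array(f["mount"])
def pw(X):
    x=R.T@(np.array(X)-p); c=np.linalg.inv(M)@np.r_[x,1]; q=np.array(f["mtx"])@c[:3]; return q[:2]/q[2]
print(pw([.5758,-.0436,.067]))
for e in (-.023,.023):
    a=np.radians(-109.8); print(pw([.5758+e*np.cos(a),-.0436+e*np.sin(a),.067]))
cv2.imwrite("pics/w2.png",im)
f=cams.grab_frame("top")
cv2.imwrite("pics/t7.png",cv2.resize(f["image"][120:270,200:390,::-1],None,fx=4,fy=4))
```

```text
t 10.75 tcp [575.2 -43.5 182.5] polar r 134.6 ang -91.4 xdir -109.81 j6 0.14 F [-0.3  0.1  0.9] T [ 0.03  0.03 -0.02] w 0.499 tilt -1.0000
slide now cm [-1.000e-02  1.225e+01  5.000e-02] yaw -0.01
[316.04548746 196.61359442]
[316.01489357 171.24474814]
[316.07444101 220.62225418]
```

View pics/w2.png

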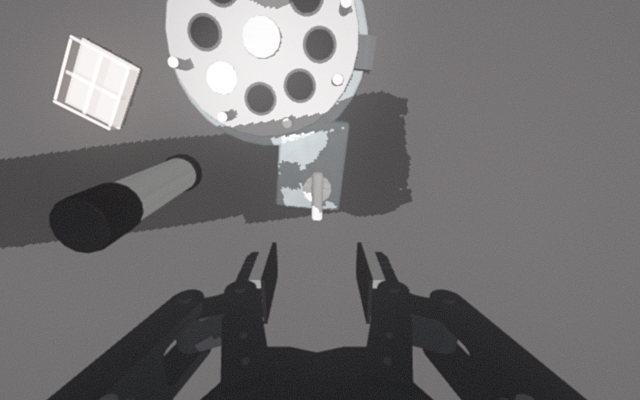

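View pics/t7.png

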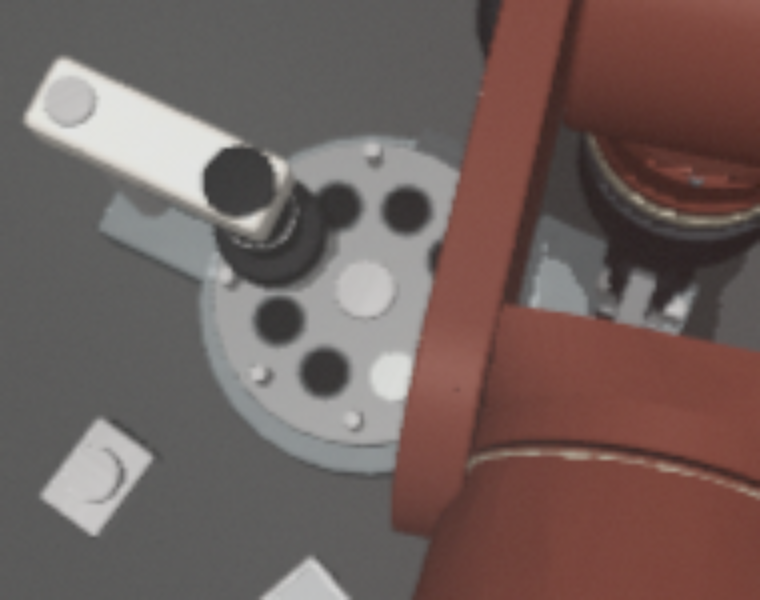

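Wing seen at (317,172)-(317,220), exactly as predicted and centred between the jaws. The top view shows the blank at (390,376), which is the wanted state. Descending and gripping.

>>> play_rows:
  slide:
    - [0,2.5,0]
    - [0,2.5,0]
    - [0,2.5,0]
    - [0,2,0]
    - [0,1.5,0]
    - [0,1.1,0]
    - [0,0,0]
    - [0,0,0]
    - [0,0,0]
    - [0,0,0]
    - [0,0,0]
    - [0,0,0]
  yaw: [0,0,0,0,0,0,0,0,0,0,0,0]
  grip: [0,0,0,0,0,0,0,1,1,1,1,1]

```text
time: 12.05
tool_pos: [0.5758, -0.0435, 0.0629]
tool_rot: [-0.407, 0.406, -0.578, 0.579]
contact_force: [-1.9, -0.4, 7.2]
gripper_width: 0.095
```

Run:
```python
from h import *
report()
```

```text
t 12.05 tcp [575.8 -43.5  62.9] polar r 134.6 ang -91.2 xdir -109.87 j6 0.14 F [-1.9 -0.4  7.2] T [ 0.07  0.46 -0.07] w 0.095 tilt -1.0000
```

>>> play_rows:
  slide:
    - [0,0,0]
    - [0,0,0]
    - [0,0,0]
    - [0,0,0]
    - [0,0,0]
    - [0,0,0]
    - [0,0,0]
    - [0,0,0]
    - [0,0,0]
    - [0,0,0]
    - [0,0,0]
    - [0,0,0]
  yaw: [4,5,5,5,5,5,5,5,5,5,5,0]
  grip: [1,1,1,1,1,1,1,1,1,1,1,1]

```text
time: 13.25
tool_pos: [0.5763, -0.044, 0.0629]
tool_rot: [-0.1, 0.098, -0.699, 0.701]
contact_force: [-1.3, -2.3, 5.6]
gripper_width: 0.094
```

Run:
```python
from h import *
report()
f=cams.grab_frame("side")
cv2.imwrite("pics/s8.png",cv2.resize(f["image"][85:285,175:415,::-1],None,fx=3,fy=3))
```

```text
t 13.25 tcp [576.3 -44.   62.9] polar r 135.2 ang -91.0 xdir -163.86 j6 1.08 F [-1.3 -2.3  5.6] T [-0.3   0.24 -0.1 ] w 0.094 tilt -1.0000
```

View pics/s8.png

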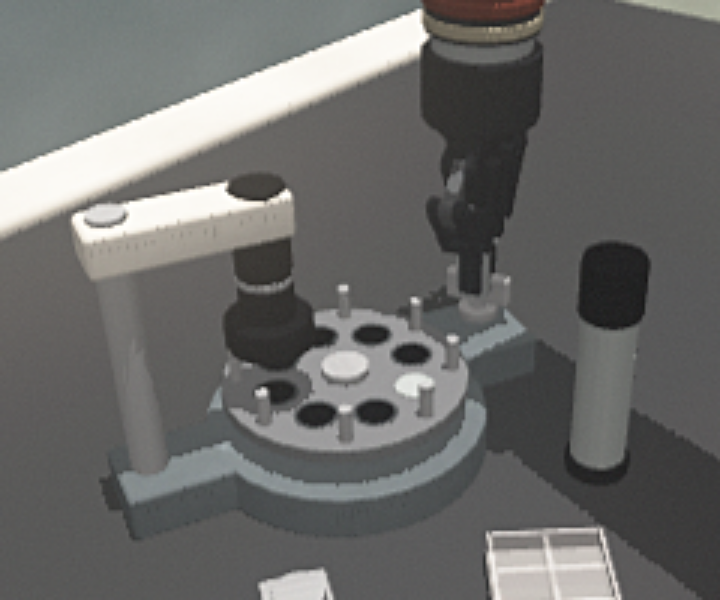

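>>> play_rows:
  slide:
    - [0,0,0]
    - [0,0,0]
    - [0,0,0]
    - [0,0,0]
    - [0,0,0]
  yaw: [2,2,2,2,0]
  grip: [1,1,1,1,1]

```text
time: 13.8
tool_pos: [0.5763, -0.0441, 0.0629]
tool_rot: [-0.052, 0.05, -0.705, 0.706]
contact_force: [-1.0, -2.1, 5.7]
gripper_width: 0.098
```

```bash
python3 -c "
from h import *
report()"
```

```text
t 13.80 tcp [576.3 -44.1  62.9] polar r 135.2 ang -91.0 xdir -171.78 j6 1.22 F [-1.  -2.1  5.7] T [-0.38  0.18 -0.11] w 0.098 tilt -1.0000
```

>>> play_rows:
  slide:
    - [0,0,0]
    - [0,0,0]
    - [0,0,0]
  yaw: [1.5,1.5,0]
  grip: [1,1,1]

```text
time: 14.1
tool_pos: [0.5763, -0.0442, 0.0629]
tool_rot: [-0.033, 0.032, -0.706, 0.707]
contact_force: [-0.5, -1.5, 6.4]
gripper_width: 0.092
```

```bash
python3 -c "
from h import *
report()"
```

```text
t 14.10 tcp [576.3 -44.2  62.9] polar r 135.3 ang -91.0 xdir -174.73 j6 1.27 F [-0.5 -1.5  6.4] T [-0.36  0.16  0.15] w 0.092 tilt -1.0000
```

>>> play_rows:
  slide:
    - [0,0,0]
    - [0,0,0]
    - [0,0,0]
  yaw: [1,1,0]
  grip: [1,1,1]

```text
time: 14.4
tool_pos: [0.5763, -0.0442, 0.0629]
tool_rot: [-0.022, 0.02, -0.706, 0.708]
contact_force: [-0.7, -0.8, 6.1]
gripper_width: 0.095
```

```bash
python3 -c "
from h import *
report()"
```

```text
t 14.40 tcp [576.3 -44.2  62.9] polar r 135.3 ang -91.0 xdir -176.60 j6 1.31 F [-0.7 -0.8  6.1] T [-0.35  0.19  0.83] w 0.095 tilt -1.0000
```

Bottomed: Tz went from -0.11 to +0.83 N m starting near -174.2°, and the geometry predicts -174.3°. Now backing off so the wing ends at about -84.3° (90° from the stop).

>>> play_rows:
  slide:
    - [0,0,0]
    - [0,0,0]
    - [0,0,0]
    - [0,0,0]
    - [0,0,0]
    - [0,0,0]
    - [0,0,0]
    - [0,0,0]
    - [0,0,0]
    - [0,0,0]
    - [0,0,0]
    - [0,0,0]
  yaw: [-4,-8,-8,-8,-8,-8,-8,-8,-8,-8,-8,-4]
  grip: [1,1,1,1,1,1,1,1,1,1,1,1]

```text
time: 15.6
tool_pos: [0.5755, -0.0434, 0.0629]
tool_rot: [0.507, -0.506, 0.493, -0.494]
contact_force: [-3.7, 0.8, 8.2]
gripper_width: 0.097
```

```bash
python3 -c "
from h import *
report()"
```

```text
t 15.60 tcp [575.5 -43.4  62.9] polar r 134.5 ang -91.3 xdir -88.53 j6 -0.23 F [-3.7  0.8  8.2] T [ 0.05  0.66 -0.1 ] w 0.097 tilt -1.0000
```

>>> play_rows:
  slide:
    - [0,0,0]
    - [0,0,0]
    - [0,0,0]
  yaw: [-3,-1.5,0]
  grip: [1,1,1]

```text
time: 15.9
tool_pos: [0.5755, -0.0434, 0.0629]
tool_rot: [0.525, -0.524, 0.474, -0.474]
contact_force: [-3.5, 0.8, 9.3]
gripper_width: 0.097
```

```bash
python3 -c "
from h import *
report()"
```

```text
t 15.90 tcp [575.5 -43.4  62.9] polar r 134.5 ang -91.3 xdir -84.22 j6 -0.31 F [-3.5  0.8  9.3] T [0.09 0.71 0.03] w 0.097 tilt -1.0000
```

>>> play_rows:
  slide:
    - [0,0,0]
    - [0,0,0]
    - [0,0,0]
    - [0,0,0]
    - [0,-1.5,0]
    - [0,-3,0]
    - [0,-3,0]
    - [0,-3,0]
    - [0,-3,0]
    - [0,0,0]
  yaw: [0,0,0,0,0,0,0,0,0,0]
  grip: [0.2,0.2,0.2,0.2,0.2,0.2,0.2,0.2,0.2,0.2]

```text
time: 16.9
tool_pos: [0.5783, -0.044, 0.2036]
tool_rot: [0.526, -0.522, 0.471, -0.478]
contact_force: [0.2, 0.2, -0.2]
gripper_width: 0.394
```

Run:
```python
from h import *
report()
p,R=tool();f=cams.grab_frame("wrist"); im=f["image"][:,:,::-1].copy()
cv2.imwrite("pics/w3.png",cv2.resize(im[120:260,220:420],None,fx=4,fy=4))
np.save("w3.npy",im)
```

```text
t 16.90 tcp [578.3 -44.  203.6] polar r 135.1 ang -90.1 xdir -84.36 j6 -0.30 F [ 0.2  0.2 -0.2] T [-0.06 -0.07  0.01] w 0.394 tilt -0.9999
```

View pics/w3.png

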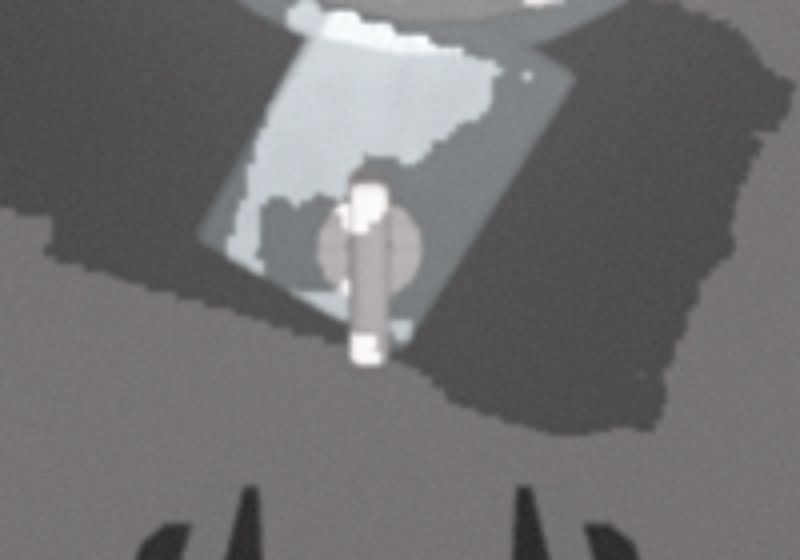

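The wing runs from (368,185) to (368,362) in the crop, parallel to the tool x axis, so it stayed at about -84.3°. Clearing the view for a final check.

>>> play_rows:
  slide:
    - [3,-3,0]
    - [4,-2,0]
    - [4,0,0]
    - [4,0,0]
    - [4,0,0]
    - [4,0,0]
    - [4,0,0]
    - [0,0,0]
    - [0,0,0]
  yaw: [0,0,0,0,0,0,0,0,0]
  grip: [0.2,0.2,0.2,0.2,0.2,0.2,0.2,0.2,0.2]

```text
time: 17.85
tool_pos: [0.6008, -0.3125, 0.2446]
tool_rot: [-0.524, 0.524, -0.476, 0.474]
contact_force: [0.3, 0.9, 0.2]
gripper_width: 0.399
```

Run:
```python
from h import *
from m import g,f,U,blob
report()
h=ray(f,U(blob((365,289),40,0)[0]),.063)[:2]; print(h)
for nm,p,dk in [("blank",(394,376),0),("a",(448,329),1),("b",(325,372),1),("c",(278,321),1),("d",(407,210),1),("e",(453,261),1)]:
    d=ray(f,U(blob(p,32,dk)[0]),.056)[:2]-h; print(nm,"r %.1f ang %.1f"%(1e3*np.hypot(*d),np.degrees(np.arctan2(d[1],d[0]))))
cv2.imwrite("pics/t9.png",cv2.resize(f["image"][120:265,200:390,::-1],None,fx=4,fy=4,interpolation=cv2.INTER_CUBIC))
```

```text
t 17.90 tcp [ 601.1 -311.6  244.9] polar r 403.3 ang -86.8 xdir -84.38 j6 -0.69 F [0.  0.  0.5] T [ 0.04 -0.03 -0.02] w 0.399 tilt -1.0000
[0.57856656 0.09125106]
blank r 44.9 ang -160.6
a r 44.9 ang -115.2
b r 45.0 ang 154.5
c r 45.0 ang 109.6
d r 45.1 ang -25.2
e r 44.9 ang -70.2
```

View pics/t9.png

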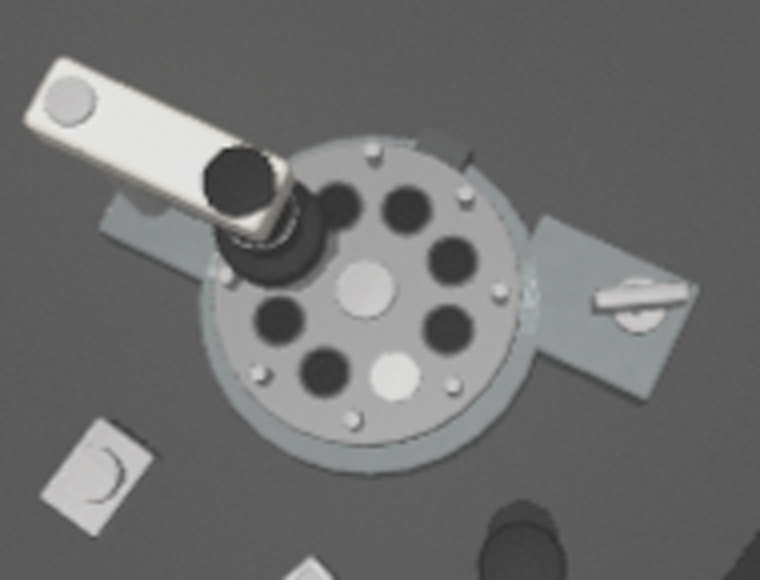

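```bash
python3 -c "
from plant import workorder
print(workorder.job_done())"
```

```text
the job is handed in; nothing more can be done
None
```

The turret is set to the wanted port, and the wing screw is bottomed and backed off a quarter turn. I handed the job in at about 18 s of the 61 s allowed.

- **Turret:** I pushed a pin with the closed fingers through two clicks clockwise. In the last top view the blank sits at -160.6° and the visible stations within about 0.3° of their clicks. That puts the third open port clockwise from the blank under the lens (at about 64.6°).
- **Wing screw:** I turned it clockwise about 65° until it bottomed; the torque rose to 0.8 N m near -174.2°, where the geometry put the stop at -174.3°. I then backed it off 90° to -84.3° and let go. The wrist view after release shows the wing still at that angle. A rough reading of the last top view gives about -83°, within reading error.
- **Surroundings:** The tube, gauge and visible corner of the tray look unmoved in the last top view. I saw no contact with the lens head, and the arm ended well clear with forces near zero. The largest force in any reading was about 10 N, from gripping the wing.

No check failed.

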